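# Stand the fallen crate up and push it home

### The job

The small blue crate has been knocked over onto its side in front of the steel stop rail. Push it with the fingers so that it tips back up onto its base, then push it along the bench until its far side sits flat against the rail, in the gap between the two yellow crates. Only push it: do not lift it off the bench, and leave the yellow crates and everything else where they stand.

Things in the scene. Friction and masses are not known exactly. Their poses are not given: they have to be found in the camera images.
- blue_crate: Loose open blue crate, about 0.2 kg. Standing: 140 deep x 110 wide x 75 high, walls 4. It starts lying on a 110 x 75 wall (so 140 high), mouth towards the robot, base upright facing the rail. Origin: centre of the base's outside. x: from base out through the mouth (up when standing); z: from the wall it lies on to the opposite wall (towards the rail when standing); y: along its width.
- heel (a point): Middle of the base edge on the bench (z -70 mm in the crate's frame), on which it tips and which stays on the bench: the foot of its near wall once it stands. A slow push on the upper rim, from the mouth side towards the base, tips it here with little sliding; it balances at about 20 degrees, then falls on over onto its base.
- far_foot (a point): Middle of the opposite base edge (z +70 mm in the crate's frame): 140 mm above the bench at the start; the foot of the wall that must meet the rail once the crate stands. If the crate meets the rail askew it can jam on one corner; pushing the near end of its side wall sideways first turns it square.
- upper_rim (a point): Middle of the rim of the wall on top at the start (x 75, z +70 mm in the crate's frame): 140 mm above the bench, on the robot's side. The rim is 110 mm long along the crate's y and 4 mm thick. As the crate tips the rim rises to at most 159 mm, so keep the gripper's body above that.
- rail: Steel stop rail fixed on the bench beyond the crate, 600 long, 30 deep, 35 high. Origin: on the bench at the middle of its front face, the face towards the robot. Its x axis points away from the robot, square to that face; y runs along the rail. The gap between the yellow crates is centred on the origin.
- yellow_left: Loose yellow crate (0.9 kg, full of parts) standing against the rail to the left of the gap (+y), 140 deep x 110 wide x 75 high. Origin: centre of its underside; x towards the rail.
- yellow_right: The same, to the right of the gap (-y). The gap between the two is about 320 mm.
- oil_filter: Bystander: blue oil filter, 68 diameter, 85 high, standing; origin at the centre of its underside.
- bearing: Bystander: steel bearing ring, 72 diameter, 24 high; origin at the centre of its underside.
- pulley: Bystander: aluminium pulley, 64 diameter, 40 high; origin at the centre of its underside.
- spray: Bystander: red spray can, 60 diameter, 170 high, standing; origin at the centre of its underside.
Not all that is in view belongs to the job. Leave any pink, red or turquoise look-alike of the blue_crate alone.

How it is judged:
On the way:
1. the blue crate stands upright on its base on the bench (angle between blue_crate's own x axis and vertical below 0.1 rad and height (world z) of blue_crate below 0.01 m), for 0.2 s.
At the end, for the whole second after the job is handed in: The blue crate stands upright on its base on the bench (within 0.06 rad), at rest, its far foot within 8 mm of the rail's front face and its far wall parallel to it within 0.09 rad, its centre within 100 mm of the rail's middle, i.e. between the yellow crates (angle between blue_crate's own x axis and vertical below 0.06 rad and height (world z) of blue_crate below 0.008 m and x of far_foot in the frame of rail between -0.008 and 0.004 m and angle between the z axis of blue_crate and the x axis of rail, either way round below 0.09 rad and y of blue_crate in the frame of rail between -0.1 and 0.1 m and linear speed of blue_crate below 0.02 m/s); the robot touches nothing.
It fails at once if the blue crate is lifted: the base edge it tips on rises more than 25 mm off the bench (height (world z) of heel above 0.025 m).
It fails at once if the blue crate is raised bodily while it lies or tips (height (world z) of blue_crate above 0.095 m).
It fails at once if a yellow crate is shifted more than 20 mm (distance of any of yellow_left, yellow_right from where it was at the start of the episode above 0.02 m).
It fails at once if another thing on the bench is shifted more than 20 mm or knocked over (distance of any of oil_filter, bearing, pulley, spray from where it was at the start of the episode above 0.02 m or angle between any of oil_filter, bearing, pulley, spray's own z axis and vertical above 0.5 rad).
It also fails if it takes over 51 s, if anything falls off the work surface, if the arm or the gripper's body presses on something with over 40 N, if the wrist force passes 120 N, or if a joint passes its speed limit or range.

### The arm

A 6-joint arm with a two-finger parallel gripper is mounted at the origin on the work surface. World frame = base frame: x ahead of the robot, y to its left, z up, the work surface at z = 0. Lengths are in m, angles in rad, forces in N, time in s.
With the tool pointing down it reaches from about 0.375 to 0.9 m from the base axis. Payload 3.1 kg.
Tool frame: the origin (TCP) lies on the centre line of the jaws, within the pads' length; the fingertips stand 19 mm ahead of it and the grasp point (between the pads) is the TCP; z points along the fingers, y is the direction in which the jaws open and shut (so a half turn about z gives the same grasp; the last joint's range is limited). The gripper opens to 85 mm and grips with 20 to 120 N. Pads are 22 mm wide; open, the fingers measure 114 mm over their backs; the gripper's body (76 mm by 85 mm) begins 54 mm behind the grasp point. The pads swing forward as they close: fully open they stand 13 mm farther back than shut.
Start: joints at [0.96, 0.527, 1.433, -0, 1.181, -0.178], TCP at [0.262, 0.567, 0.25] pointing down, gripper open.
Joint ranges: [-3.08, 3.08], [-0.75, 2.2], [0.22, 2.44], [-1.43, 4.57], [0, 2.65], [-2.85, 2.85]. Speed limits (rad/s): [2.79, 2.79, 3.14, 3.14, 3.14, 3.14].

### API

Orientations are given as a unit quaternion [x, y, z, w].
In Python, from station import manip, imaging, workorder gives the robot as it stands.
- The arm moves only by the shell command python3 -m creep 'ROWS' [FORCE]. ROWS is a JSON object of lists of equal length, an entry for each row: "claw": the finger opening in cm, from 0 to 8.54; "dp": the shift along the tool's x, y, z in cm, a list of three; "roll": the turn about the tool's z in rad. In form: {"claw": [claw, ...], "dp": [[dx, dy, dz], ...], "roll": [roll, ...]}. A call has 1 to 12 rows; each row is the pose to reach, as a shift and turn from the pose commanded when the call began, along the tool's axes at that moment; what a row does not reach only later rows make up. A row lasts 1/10 s, in which the tool goes at most 50 mm and 8.59 degrees, less where a joint would pass 70% of its speed; a pose out of reach is approached as far as the arm can. A call with a gripper value outside its range is refused whole. The fingers move at their own pace and stop on an object; FORCE is the grip in N (left out, the last holds). Time passes only in rows, so rows that repeat a pose let the fingers close. It gives the time, the measured TCP pose, the force and the opening at its end, in the units of the state.
- manip.sense(): the state, without advancing time (a new reading comes with each control period).
- imaging.snapshot(name): name is "scene" or "top" or "wrist"; returns a dict with "image" (420x560x3 uint8, red, green, blue), "z_map" (420x560 float32, m along the optical axis (not along the pixel's ray), 0 where there is no reading), "vfov" (degrees; the focal length in pixels is half the picture's height over the tangent of half this angle, whatever the lens; pixels are square), "cx", "cy" (the principal point, pixels), "R" (3x3) and "t" (3): a world point X has camera coordinates R X + t. Camera axes: x right, y down, z forward; pixel columns grow to the right and rows downward; lengths in m; the calibration is good to about 2 mm. A picture is of the moment at which its call begins.
- workorder.sign_off(): hands the job in, once; it reports no verdict.
The state is a dict: "t": time; "q": joint angles; "qd": joint speeds; "tau": joint torques, N m; "tcp_pos": TCP position; "tool_rot": TCP orientation; "force": force on the tool from outside, world axes, zero at the start; "ft_torque": the same for the moment, N m; "finger_gap": opening from 0.0 (shut) to 1.0 (fully open).
Only numpy, scipy, OpenCV 4.12 (cv2) and the standard library are available. Lean on these libraries where they do the work, as an engineer would, in place of code of your own. Each camera call takes 0.05 s, during which the arm holds its last target.

## Working session

There is one attempt and no reset: what is moved stays moved. The work goes in short steps, Python scripts to look and compute and a shell command to move; the robot and the scene stay as the last step left them, time stands still between calls to the robot, and variables do not carry over. Pictures are saved under pics/ and viewed, and the job is handed in when it is done.

```bash
mkdir -p pics; ls
python3 - <<'E'
from station import manip, imaging
import cv2
print(manip.sense())
for n in("scene","top","wrist"):
    s=imaging.snapshot(n)
    cv2.imwrite(f"pics/{n}0.png",s["image"][:,:,::-1])
    print(n,s["vfov"],s["cx"],s["cy"],s["R"],s["t"])
E
```

```text
pics
{'t': 0.0, 'q': array([ 9.59502867e-01,  5.28466980e-01,  1.43391828e+00, -1.67227409e-05,
        1.18141159e+00, -1.78519577e-01]), 'qd': array([-2.16664683e-04, -5.28071416e-04,  7.74023149e-05,  1.14731684e-03,
        6.89626281e-04,  7.05954679e-04]), 'tau': array([ 1.33772250e-03, -4.42352450e+01, -1.78028530e+01, -3.31629917e-05,
        8.26572912e-03,  2.60720111e-05]), 'tcp_pos': array([0.26170629, 0.56681173, 0.249328  ]), 'tool_rot': array([ 2.14698993e-01,  9.76679644e-01, -1.02024574e-03, -4.16863883e-04]), 'force': array([-0.50783374, -0.36956243, -0.01047382]), 'ft_torque': array([-0.00031911, -0.00080025, -0.01645309]), 'finger_gap': 1.0005128653859232}
scene 47.21277245330981 283.9870944498472 209.22066502273066 [[ 0.65169217  0.75822671 -0.01973743]
 [ 0.38693855 -0.35472798 -0.8511443 ]
 [-0.65236177  0.5470469  -0.52456059]] [-0.40874053 -0.13699853  1.85572676]
top 54.15225296162045 276.93308496983957 211.10251609208146 [[ 0.02652247 -0.9996102   0.00871833]
 [-0.98612226 -0.02759244 -0.16371177]
 [ 0.16388851 -0.0042553  -0.98646969]] [-0.00960296  0.60459476  1.28360147]
wrist 62.52541826871933 279.66403117430315 208.989821831777 [[ 0.41856956  0.90818363 -0.00141832]
 [ 0.86010535 -0.39590856  0.3216756 ]
 [ 0.29157899 -0.13586352 -0.94684888]] [-0.62555123 -0.04197259  0.38087095]
```

View pics/scene0.png

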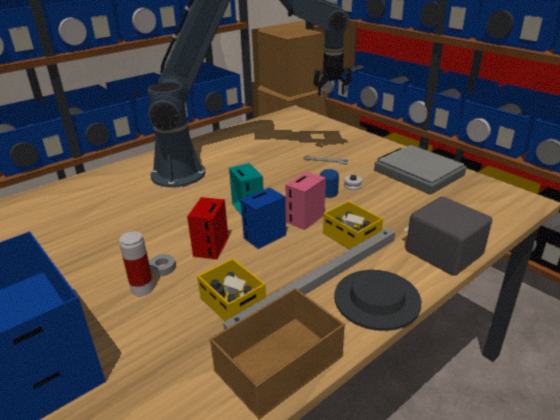

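View pics/top0.png

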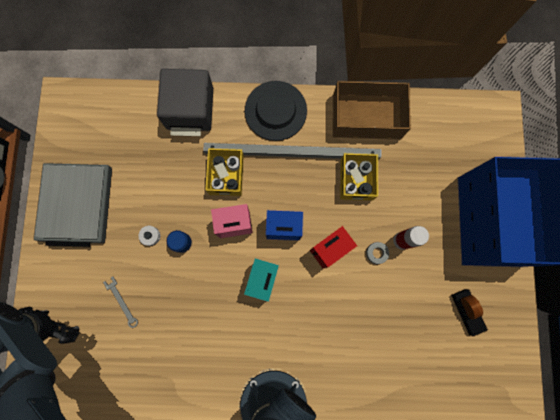

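Scene shows the blue crate on its side at (264,218), between pink (305,200), red (209,228) and turquoise (246,187). The top view shows it at (285,225), the rail at rows 147-158, and yellow crates at (224,171) and (360,175). Next I'll measure these.

```bash
cat > h.py <<'E'
import numpy as np, cv2
from station import manip, imaging
def cloud(s):
    f=210/np.tan(np.radians(s["vfov"])/2); z=s["z_map"]
    v,u=np.mgrid[:420,:560]
    pc=np.stack([(u-s["cx"])*z/f,(v-s["cy"])*z/f,z],-1)
    return (pc-s["t"])@s["R"], z>0
def masks(s):
    h=cv2.cvtColor(s["image"],cv2.COLOR_RGB2HSV)
    r=lambda a,b,sm=110,vm=50: cv2.inRange(h,(a,sm,vm),(b,255,255))>0
    return dict(blue=r(105,125),yellow=r(22,32,150,100),pink=r(160,175,60,100),red=r(0,8,150),turq=r(80,95))
def rect(P):
    (c,wh,a)=cv2.minAreaRect(P[:,:2].astype(np.float32)*1000); return np.round(c,1),np.round(wh,1),round(a,1)
E
python3 - <<'E'
from h import *
s=imaging.snapshot("top"); P,ok=cloud(s); M=masks(s)
for n,m in M.items():
    k,lab,st,ce=cv2.connectedComponentsWithStats((m&ok).astype(np.uint8))
    for i in range(1,k):
        if st[i,4]<120: continue
        Q=P[lab==i]; zt=np.percentile(Q[:,2],95); T=Q[abs(Q[:,2]-zt)<.012]
        print(n,st[i],"ztop",zt.round(3),"rect top",rect(T))
g=P[140:165,200:385]; o=ok[140:165,200:385]
m=o&(abs(g[...,2]-.035)<.008)
Q=g[m];print("rail",rect(Q),Q.min(0),Q.max(0))
E
```

```text
blue [ 495  157   65  108 4202] ztop 0.24 rect top (array([ 599. , -700.5]), array([190.7, 301.9]), 89.7)
blue [266 211  37  29 948] ztop 0.144 rect top (array([553.9, -14.6]), array([108.5,  75.2]), 89.5)
blue [167 231  21  21 341] ztop 0.09 rect top (array([497.9, 317.9]), array([60.9, 59.9]), 27.6)
yellow [205 148  38  44 390] ztop 0.078 rect top (array([732. , 184.1]), array([110.2, 141.1]), 89.4)
yellow [343 153  35  44 287] ztop 0.079 rect top (array([ 728.5, -259.2]), array([112. , 142.5]), 89.6)
pink [212 205  39  29 840] ztop 0.144 rect top (array([562.8, 146.8]), array([ 74.9, 107.2]), 10.8)
red [310 226  47  41 900] ztop 0.144 rect top (array([ 487.6, -167.2]), array([ 74.6, 110.5]), 37.3)
turq [244 259  34  42 884] ztop 0.144 rect top (array([384.4,  48.7]), array([ 73.5, 109.3]), 75.0)
rail (array([797.9, -37.3]), array([ 76. , 599.4]), 0.1) [ 0.75945295 -0.33703355  0.02700172] [0.83557488 0.26245012 0.04298589]
```

```bash
cat >> h.py <<'E'
def railfit(P,ok):
    # front edge of rail top, inside gap
    m=ok&(abs(P[...,2]-.035)<.008)&(P[...,0]>.77)&(P[...,0]<.86)&(P[...,1]>-.19)&(P[...,1]<.11)
    Q=P[m]; b=np.round(Q[:,1]/.012); E=[]
    for k in np.unique(b):
        q=Q[b==k]; E.append((q[:,0].min(),q[q[:,0].argmin(),1],q[:,0].max()))
    E=np.array(E); return np.polyfit(E[:,1],E[:,0],1), np.median(E[:,2]-E[:,0]), len(E)
E
python3 - <<'E'
from h import *
s=imaging.snapshot("top"); P,ok=cloud(s); M=masks(s)
print("rail x=a*y+b, depth",railfit(P,ok))
m=ok&M["blue"]&(abs(P[...,1]+.015)<.08)&(P[...,0]>.45)&(P[...,0]<.65)&(abs(P[...,2]-.142)<.008)
Q=P[m]; 
for f,n in((np.min,"rim"),(np.max,"base")):
    E=[(f(Q[abs(Q[:,1]-y)<.004][:,0]),y) for y in np.arange(-.06,.031,.008)]
    E=np.array(E);print(n,np.polyfit(E[:,1],E[:,0],1))
for f,n in((np.min,"right"),(np.max,"left")):
    E=np.array([(f(Q[abs(Q[:,0]-x)<.004][:,1]),x) for x in np.arange(.525,.585,.008)]);print(n,np.polyfit(E[:,1],E[:,0],1))
t=manip.sense()
from scipy.spatial.transform import Rotation as R
r=R.from_quat(t["tool_rot"]).as_matrix();print(r.round(3))
d=np.array([.47,-.015,.25])-t["tcp_pos"];print("dp cm",(r.T@d*100).round(2), "yaw of tool y",np.arctan2(r[1,1],r[0,1]))
E
```

```text
rail x=a*y+b, depth (array([0.00436116, 0.80177237]), np.float64(0.029465567463224707), 26)
rim [0.01011645 0.51752845]
base [0.01537118 0.5901032 ]
right [-0.03369347 -0.04833789]
left [-0.02401317  0.05176629]
[[-0.908  0.419 -0.001]
 [ 0.419  0.908 -0.001]
 [ 0.    -0.001 -1.   ]]
dp cm [-4.330e+01 -4.412e+01  2.000e-02] yaw of tool y 1.1380000696688006
```

Rail front is at x≈0.802 and nearly square (yaw about −0.004). The blue rim is at x≈0.517, base at 0.590, y≈-0.015, skew under 0.03. Now I'll move to a point above and behind the rim.

```bash
python3 -m creep '{"claw":[5,5,5,5,5,5,5,5,5,5,5,5],"dp":[[-43.3,-44.1,0],[-43.3,-44.1,0],[-43.3,-44.1,0],[-43.3,-44.1,0],[-43.3,-44.1,0],[-43.3,-44.1,0],[-43.3,-44.1,0],[-43.3,-44.1,0],[-43.3,-44.1,0],[-43.3,-44.1,0],[-43.3,-44.1,0],[-43.3,-44.1,0]],"roll":[-0.43,-0.43,-0.43,-0.43,-0.43,-0.43,-0.43,-0.43,-0.43,-0.43,-0.43,-0.43]}'
```

```text
t: 1.45
tcp_pos: [0.4639, 0.002, 0.2505]
tool_rot: [0.002, 1.0, 0.0, 0.0]
force: [0.5, -0.0, -0.3]
finger_gap: 0.588
```

```bash
python3 -m creep '{"claw":[5,5,5,5,5,5,5,5],"dp":[[-1.5,-1.8,0],[-1.5,-1.8,4],[-1.5,-1.8,8],[-1.5,-1.8,11],[-1.5,-1.8,12.8],[-1.5,-1.8,12.8],[-1.5,-1.8,12.8],[-1.5,-1.8,12.8]],"roll":[0,0,0,0,0,0,0,0]}'
python3 - <<'E'
from h import *
for n in("scene","wrist"): cv2.imwrite(f"pics/{n}1.png",imaging.snapshot(n)["image"][:,:,::-1])
print(manip.sense()["tcp_pos"])
E
```

```text
t: 2.25
tcp_pos: [0.4794, -0.0141, 0.1234]
tool_rot: [0.001, 1.0, -0.0, 0.001]
force: [-0.4, -0.0, -0.4]
finger_gap: 0.584
[ 0.47937519 -0.0141086   0.12356375]
```

View pics/scene1.png

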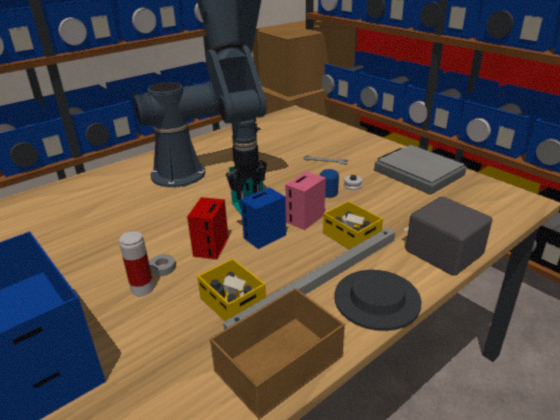

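View pics/wrist1.png

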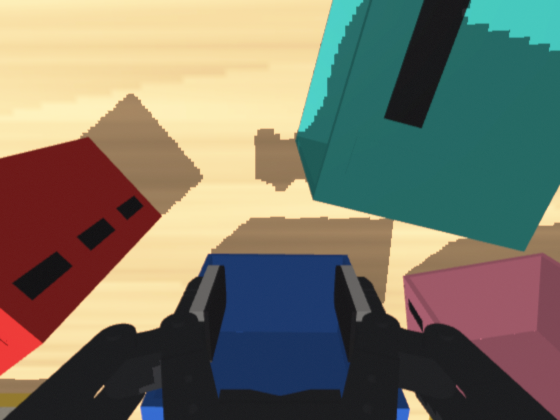

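The wrist view shows both fingers (rows 265-320, columns 215 and 350) on the robot side of the blue rim (row ~390). They're clear of turquoise and pink. Now the slow push.

```bash
python3 -m creep '{"claw":[5,5,5,5,5,5,5,5,5,5,5,5],"dp":[[-1,-0.1,0],[-2,-0.1,0],[-2.4,-0.1,0],[-2.8,-0.1,0],[-3.2,-0.1,0],[-3.6,-0.1,0],[-4,-0.1,0],[-4.4,-0.1,0],[-4.8,-0.1,0],[-5.2,-0.1,0],[-5.6,-0.1,0],[-5.6,-0.1,0]],"roll":[0,0,0,0,0,0,0,0,0,0,0,0]}'
python3 - <<'E'
from h import *
for n in("scene","wrist"): cv2.imwrite(f"pics/{n}2.png",imaging.snapshot(n)["image"][:,:,::-1])
print(manip.sense()["tcp_pos"])
E
```

```text
t: 3.55
tcp_pos: [0.5355, -0.0153, 0.1224]
tool_rot: [0.001, 1.0, -0.0, 0.001]
force: [0.4, 0.2, -0.3]
finger_gap: 0.586
[ 0.53441304 -0.01503822  0.12199996]
```

View pics/scene2.png

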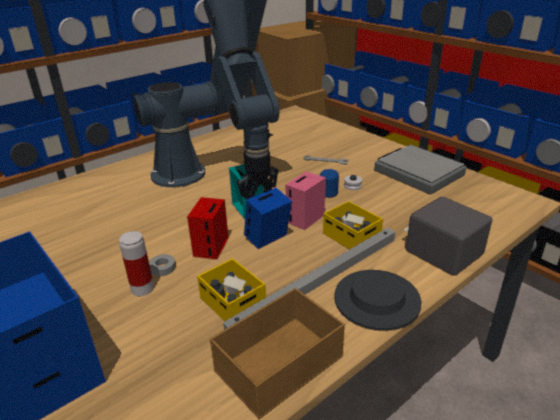

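View pics/wrist2.png

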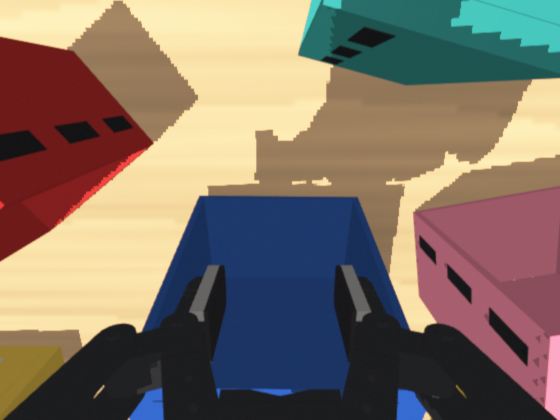

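The scene shows the crate (268,215) starting to lean towards the rail, with the fingers behind the rim. The push continues past the balance point.

```bash
python3 -m creep '{"claw":[5,5,5,5,5,5,5,5,5,5,5,5],"dp":[[-0.4,0,0],[-0.8,0,0],[-1.2,0,0],[-1.6,0,0],[-2,0,0],[-2.4,0,0],[-2.8,0,0],[-3.2,0,0],[-3.4,0,0],[-3.4,0,0],[-3.4,0,0],[-3.4,0,0]],"roll":[0,0,0,0,0,0,0,0,0,0,0,0]}'
python3 - <<'E'
from h import *
for n in("scene","wrist"): cv2.imwrite(f"pics/{n}3.png",imaging.snapshot(n)["image"][:,:,::-1])
print(manip.sense()["tcp_pos"])
E
```

```text
t: 4.85
tcp_pos: [0.5682, -0.0152, 0.1223]
tool_rot: [0.001, 1.0, 0.0, -0.0]
force: [-0.1, 0.1, -0.1]
finger_gap: 0.586
[ 0.56827113 -0.01517099  0.12232281]
```

View pics/scene3.png

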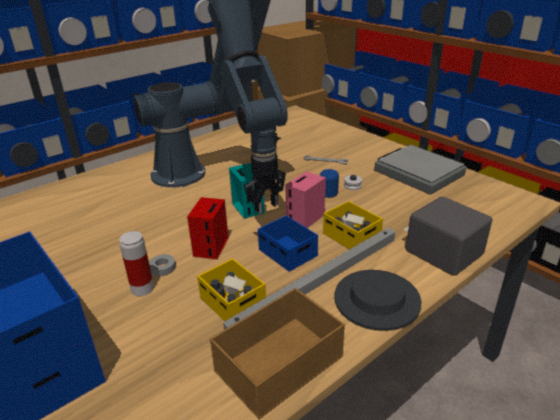

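View pics/wrist3.png

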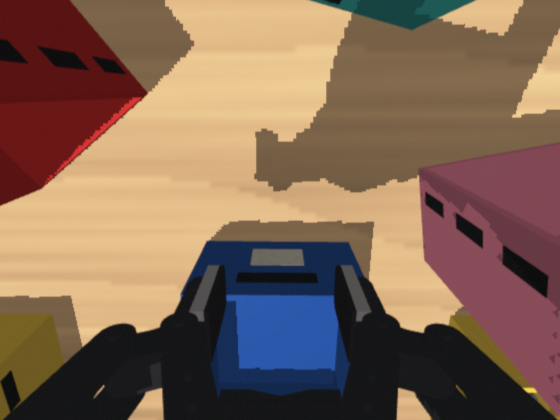

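The scene shows the crate now standing open-side up at (288,242). I'll measure where it stands.

```bash
cat >> h.py <<'E'
def blue(s):
    P,ok=cloud(s); M=masks(s)["blue"]&ok&(abs(P[...,1]+.03)<.12)&(P[...,0]>.5)&(P[...,0]<.85)&(P[...,2]<.1)
    T=P[M&(P[...,2]>.066)]; return T
E
python3 - <<'E'
from h import *
s=imaging.snapshot("top"); P,ok=cloud(s);T=blue(s)
print("rim z",np.percentile(T[:,2],[5,50,95]).round(3),rect(T),T.min(0),T.max(0))
for f,n in((np.min,"near"),(np.max,"far")):
    E=np.array([(f(T[abs(T[:,1]-y)<.004][:,0]),y) for y in np.arange(-.055,.026,.008) if (abs(T[:,1]-y)<.004).any()]);print(n,np.polyfit(E[:,1],E[:,0],1),E[:,0].round(3))
print(railfit(P,ok))
cv2.imwrite("pics/top3.png",s["image"][:,:,::-1])
E
```

```text
rim z [0.069 0.074 0.078] (array([703.7, -16.5]), array([106.7,  59.1]), 88.0) [ 0.67223164 -0.0706632   0.06610495] [0.7332647  0.03603717 0.0808442 ]
near [0.0112785  0.72924912] [0.728 0.729 0.728 0.73  0.73  0.729 0.729 0.727 0.729 0.729 0.731]
far [0.02974176 0.73227477] [0.73  0.731 0.731 0.731 0.73  0.733 0.733 0.733 0.732 0.733 0.732]
(array([0.00767984, 0.80202552]), np.float64(0.029268926367268966), 26)
```

View pics/top3.png

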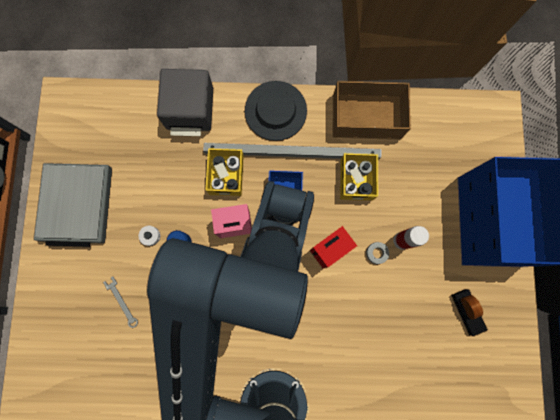

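The top view shows the blue crate at (286,180), between the yellows. Far wall is at x≈0.732, yaw about −0.02, rim z 0.074, so about 70 mm to go. I'll back off, lower, then push the near wall.

```bash
python3 -m creep '{"claw":[5,5,6,6,6,6,6,6],"dp":[[1,0,0],[1.6,0,0],[1.6,0,2],[1.6,0,4],[1.6,0,6],[1.6,0,8],[1.6,0,8.2],[1.6,0,8.2]],"roll":[0,0,0,0,0,0,0,0]}'
python3 -m creep '{"claw":[6,6,6,6,6,6,6,6,6,6,6,6],"dp":[[-1,0,0],[-2,0,0],[-2.6,0,0],[-3.2,0,0],[-3.8,0,0],[-4.4,0,0],[-5,0,0],[-5.6,0,0],[-6.2,0,0],[-6.8,0,0],[-7.4,0,0],[-7.4,0,0]],"roll":[0,0,0,0,0,0,0,0,0,0,0,0]}'
python3 - <<'E'
from h import *
s=imaging.snapshot("top"); P,ok=cloud(s);T=blue(s)
print(rect(T),T.min(0),T.max(0))
for f,n in((np.max,"far"),):
    E=np.array([(f(T[abs(T[:,1]-y)<.004][:,0]),y) for y in np.arange(-.055,.026,.008) if (abs(T[:,1]-y)<.004).any()]);print(n,np.polyfit(E[:,1],E[:,0],1),E[:,0].round(3))
cv2.imwrite("pics/top4.png",s["image"][:,:,::-1])
cv2.imwrite("pics/scene4.png",imaging.snapshot("scene")["image"][:,:,::-1])
E
```

```text
t: 5.8
tcp_pos: [0.5517, -0.0151, 0.0401]
tool_rot: [0.001, 1.0, 0.0, -0.001]
force: [0.8, -0.4, -0.3]
finger_gap: 0.702
t: 7.0
tcp_pos: [0.6281, -0.0156, 0.0405]
tool_rot: [0.001, 1.0, -0.0, 0.001]
force: [0.6, -0.4, -0.4]
finger_gap: 0.704
(array([729.9, -15.6]), array([107.6, 100.7]), 89.1) [ 0.67871779 -0.0701201   0.06634405] [0.78032411 0.0374825  0.08074069]
far [0.01565739 0.77911532] [0.779 0.778 0.778 0.777 0.78  0.78  0.78  0.779 0.778 0.78  0.779]
```

View pics/scene4.png

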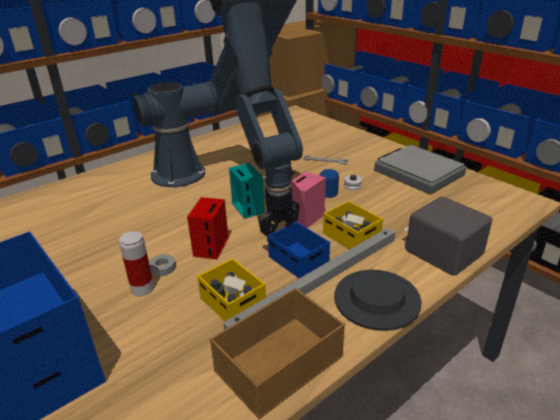

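The scene shows the crate standing at (299,249), sliding square, with its far wall at x≈0.779. About 23 mm remain.

```bash
python3 -m creep '{"claw":[6,6,6,6,6,6,6,6],"dp":[[-0.4,0,0],[-0.8,0,0],[-1.2,0,0],[-1.5,0,0],[-1.8,0,0],[-2,0,0],[-2.2,0,0],[-2.2,0,0]],"roll":[0,0,0,0,0,0,0,0]}'
python3 -m creep '{"claw":[6,6,6],"dp":[[-0.1,0,0],[-0.2,0,0],[-0.2,0,0]],"roll":[0,0,0]}'
```

```text
t: 7.9
tcp_pos: [0.649, -0.0155, 0.0404]
tool_rot: [0.001, 1.0, -0.0, 0.0]
force: [0.3, -0.9, 0.2]
finger_gap: 0.703
t: 8.2
tcp_pos: [0.6506, -0.0154, 0.0403]
tool_rot: [0.001, 1.0, 0.0, 0.0]
force: [-0.6, 0.6, -0.6]
finger_gap: 0.7
```

```bash
python3 -m creep '{"claw":[6,6,6],"dp":[[-0.1,0,0],[-0.2,0,0],[-0.2,0,0]],"roll":[0,0,0]}'
python3 -m creep '{"claw":[6,6,6],"dp":[[-0.1,0,0],[-0.2,0,0],[-0.2,0,0]],"roll":[0,0,0]}'
```

```text
t: 8.5
tcp_pos: [0.6509, -0.0151, 0.04]
tool_rot: [0.002, 1.0, 0.0, -0.002]
force: [-5.7, 0.1, 2.0]
finger_gap: 0.704
t: 8.8
tcp_pos: [0.6509, -0.0147, 0.0394]
tool_rot: [0.002, 1.0, 0.001, -0.004]
force: [-8.5, 1.2, 2.4]
finger_gap: 0.704
```

Force rises and motion stalls at 0.651, so the crate is on the rail. I'll retreat and check.

```bash
python3 -m creep '{"claw":[6,6,6,6,6,6,6,6,6,6,6,6],"dp":[[0.5,0,0],[1.5,0,0],[3,0,0],[5,0,0],[5,0,-3],[5,0,-7],[5,0,-12],[7,0,-16],[12,0,-20],[16,0,-20],[20,0,-20],[20,0,-20]],"roll":[0,0,0,0,0,0,0,0,0,0,0,0]}'
python3 - <<'E'
from h import *
s=imaging.snapshot("top"); P,ok=cloud(s);T=blue(s)
print("z",np.percentile(T[:,2],[5,50,95]),rect(T),T.min(0),T.max(0))
E=np.array([(np.max(T[abs(T[:,1]-y)<.004][:,0]),y) for y in np.arange(-.055,.026,.008)]);print("far",np.polyfit(E[:,1],E[:,0],1),E[:,0].round(3))
E=np.array([(np.min(T[abs(T[:,1]-y)<.004][:,0]),y) for y in np.arange(-.055,.026,.008)]);print("near",np.polyfit(E[:,1],E[:,0],1),E[:,0].round(3))
M=masks(s)["yellow"]&ok
for a in(1,-1):
    Q=P[M&(P[...,2]>.066)&((P[...,1]+.037)*a>0)];print("yellow",rect(Q))
cv2.imwrite("pics/top5.png",s["image"][:,:,::-1])
s=imaging.snapshot("scene");cv2.imwrite("pics/scene5.png",cv2.resize(s["image"][150:330,170:420,::-1],None,fx=3,fy=3))
print(manip.sense()["force"])
E
```

```text
t: 10.0
tcp_pos: [0.4474, -0.0133, 0.2402]
tool_rot: [0.001, 1.0, 0.001, -0.003]
force: [-0.5, -0.6, 0.6]
finger_gap: 0.7
z [0.06855872 0.07463616 0.07905286] (array([732.4, -15.5]), array([108.1, 141.9]), 89.4) [ 0.66172319 -0.07011572  0.06656644] [0.8029837  0.03880484 0.08053277]
far [3.86580545e-04 8.01879421e-01] [0.803 0.802 0.803 0.8   0.803 0.801 0.801 0.8   0.803 0.803 0.802]
near [-0.00837279  0.66246128] [0.662 0.662 0.663 0.664 0.664 0.663 0.663 0.662 0.662 0.662 0.662]
yellow (array([731.7, 184.3]), array([110.2, 141.2]), 89.4)
yellow (array([ 728.3, -259.4]), array([112.1, 140.5]), 89.6)
[ 0.4629771  -0.29618323  0.31826046]
```

View pics/scene5.png

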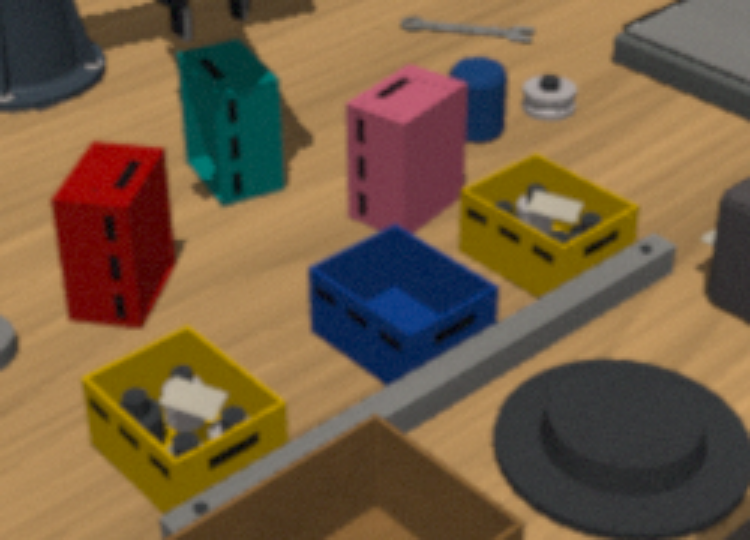

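View pics/top5.png

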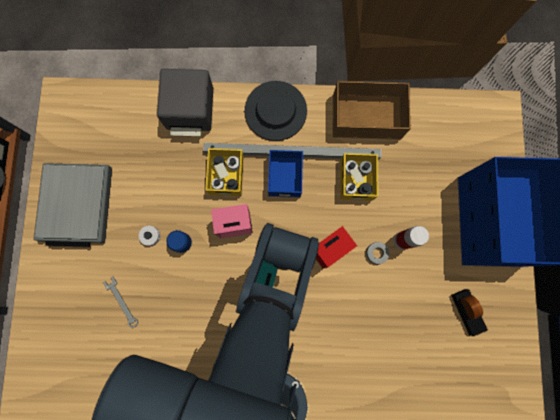

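Both views show the blue crate standing flat against the rail: (403,300) in the enlarged scene crop and (285,173) in the top view. The yellows haven't moved and the arm is clear.

```bash
python3 -c "
from station import workorder
print(workorder.sign_off())"
```

```text
the job is handed in; nothing more can be done
None
```

The blue crate is back on its base with its far side flat against the rail, in the gap between the yellow crates. I handed the job in after about 10 s of robot time; sign-off gives no verdict. I tipped it with a slow two-finger push on the upper rim, then pushed its near wall along the bench until it met the rail.

The last checks, taken by camera after the arm had backed off, all agreed:

| Check | Measured | Needed |
|---|---|---|
| Upright on its base | rim about 75 mm above the bench | 75 mm when standing |
| Far wall to rail front | both at x ≈ 0.802 m, within the 2 mm calibration | −8 to +4 mm |
| Far wall parallel to rail | within about 0.01 rad | below 0.09 rad |
| Crate centre from rail middle | about 22 mm to the left | within 100 mm |
| Yellow crates | moved less than 1 mm | under 20 mm |
| Push force against the rail | about 9 N at the end | wrist limit 120 N |

The arm was clear of everything when I handed in. I checked the other things on the bench only by eye in the last pictures, where they stood as before, and did not measure them again.

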